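# Thread the spindle through the carving stand

## Robot

A 6-joint arm with a two-finger parallel gripper is mounted at the origin on the work surface. World frame = base frame: x ahead of the robot, y to its left, z up, the work surface at z = 0. Lengths are in mm, angles in rad, forces in N, time in s.
With the tool pointing down it reaches from about 350 to 875 mm from the base axis. Payload 4.2 kg.
Tool frame: the origin (TCP) lies at the very end of the fingers, on their centre line; the grasp point (between the pads) lies 19 mm behind it (arm.pinch_z is the distance from the TCP to the grasp point, in mm); x points along the fingers, y is the direction in which the jaws open and shut, and the axes are right-handed (so a half turn about x gives the same grasp; the last joint's range is limited). The gripper opens to 85 mm and grips with 20 to 120 N. Pads are 22 mm wide; open, the fingers measure 114 mm over their backs; the gripper's body (76 mm by 85 mm) begins 54 mm behind the grasp point. The pads swing forward as they close: fully open they stand 13 mm farther back than shut.
Start: joints at [-0.91, 0.385, 0.008, 0, -1.194, -0.259], TCP at [244.435, -575.196, 231.312] pointing down, gripper open.
Joint ranges: [-3.14, 3.14], [-1.21, 2.06], [-1.07, 1.41], [-3.16, 2.05], [-2.99, -0.16], [-3.1, 3.1]. Speed limits (rad/s): [2.79, 2.79, 3.14, 3.14, 3.14, 3.14].

## Interface

Orientations are given as a unit quaternion [x, y, z, w].
In Python, from bench import arm gives the robot as it stands.
- The arm moves only by the tool drive_tool, never from a script. Its argument "motion" is a list of rows, each a list of 4 numbers: the shift along the tool's x, y, z in mm, then the turn about the tool's x in degrees. In form: [[dx, dy, dz, spin], ...]. A call has 1 to 10 rows; each row shifts and turns the commanded pose from where the row before left it, along the tool's axes as they then stand; what a row does not reach is not made up. A row lasts 1/12 s, in which the tool goes at most 41.7 mm and 7.16 degrees, less where a joint would pass 70% of its speed; a pose out of reach is approached as far as the arm can. A call with a gripper value outside its range is refused whole. "grip" is the finger opening in mm, from 0 to 85.4, set as the call begins (left out, the last holds). The fingers move at their own pace and stop on an object; the grip force is fixed at half the most. Time passes only in rows, so rows that do not move let the fingers close. It gives the time, the measured TCP pose, the force and the opening at its end, in the units of the state.
- arm.read_state(): the state, without advancing time (a new reading comes with each control period).
- arm.get_image(name): name is "scene" or "top" or "wrist"; returns the picture (480x640x3 uint8, red, green, blue); there is no depth.
- arm.calibration(name): a dict with "K" (3x3 intrinsics, pixels), "eye" and "attitude" of the camera in the world; the wrist camera has in their place "T_tool_cam" (4x4, takes a point from camera to tool coordinates, whose origin is the TCP and whose axes are the tool frame's). Camera axes: x right, y up, looking along -z (the intrinsics and any distortion apply to the point x, -y, -z); pixel columns grow to the right and rows downward; lengths in mm; the calibration is good to about 2 mm. A picture is of the moment at which its call begins: read the wrist's pose just before it. calibration takes no time and is no camera call.
- arm.job_done(): hands the job in, once; it reports no verdict.
The state is a dict: "clock": time; "joints": joint angles; "joint_vel": joint speeds; "joint_efforts": joint torques, N m; "position": TCP position; "ee_rot": TCP orientation; "contact_force": force on the tool from outside, world axes, zero at the start; "wrist_torque": the same for the moment, N m; "gripper_width": finger opening in mm.
Only numpy, scipy, OpenCV 4.12 (cv2) and the standard library are available. Lean on these libraries where they do the work, as an engineer would, in place of code of your own. Each camera call takes 0.05 s, during which the arm holds its last target. There are 200 camera calls.

## Task

Take the steel spindle with the red wing head out of the rack and thread it down through the stand's top bearing and the loose shell blank beneath it; then, pressing lightly, turn it until its tongue finds the slot of the drive disc and the spindle drops fully home with its brass collar flat on the top bearing. Let go of it there. Feel your way: never load the stand with more than 60 N through the spindle, and leave the other things where they are.

Things in the scene. Friction and masses are not known exactly. Their poses are not given: they have to be found in the camera images.
- spindle_grip (a point): Centre of the spindle's red wing head, where to grip it. The wing is a flat upright plate, 44 mm wide along x, 12 mm thick along y, 45.5 mm tall; z runs up the spindle's axis from tip to head. The collar's underside is 30 mm below this point, the tongue's end 143.5 mm below. At the start the spindle (about 0.28 kg) hangs upright by its collar in a hole of the rack
- spindle_collar (a point): On the spindle's axis, centre of the underside of its brass collar (42 mm across, 6 mm thick, just under the wing), 113.5 mm above the tongue's end; axes as spindle_grip
- spindle_tip (a point): On the spindle's axis, the very end of its flat tongue, which is 17.5 mm wide along x, 6 mm thick along y, 10 mm long, in the plane of the wing; above the tongue the steel shaft is round, 18 mm across, up to the collar; axes as spindle_grip
- spindle: The whole spindle; origin and axes as spindle_tip
- stand: Wooden carving stand, fixed, 120 x 190 mm, 135 mm tall: dark base, two posts at its +y and -y ends, a bridge over them with the brass top bearing. Origin: centre of its underside, z up. On its vertical axis, top to bottom: top bearing, shell blank, drive disc
- top_bearing (a point): Centre of the top bearing's mouth, level with the bridge's top face, 135 mm above the table; bore 20 mm and 20 mm long, mouth flaring to 28 mm; axes as the stand
- shell_axis (a point): Point of the stand's axis 82 mm above the table, at the mouth of the brown shell blank's brass bush (20 mm bore, mouth flaring to 32 mm, bore ends at 57 mm height). The blank floats: it starts up to 4 mm off this axis in x and y (not reported) and slides sideways at 1 to 2 N, so a shaft that meets its flare pushes it into line
- drive_axis (a point): Point of the stand's axis on the drive disc's face, 30 mm above the table. A slot (7.4 mm wide, 10 mm deep) crosses the disc, hidden in a steel ring; its direction is not reported: anywhere from 8 to 86 degrees counter-clockwise (from above) of this x axis. Within about 4 degrees of it the tongue drops in, either way round. The disc is locked: turning on with the tongue in the slot only strains it
- rack: Wooden tool rack, fixed, 90 x 220 mm, 130 mm tall: a shelf on two end legs with two 22 mm holes, 50 mm to either side of its middle along y; the spindle hangs in one, the reamer in the other, collars on the shelf. Origin: centre of its underside
- reamer: second tool hanging in the other hole of the rack: round pale-wood knob (24 mm across, 20 mm tall) over a steel collar; leave it there. Origin on its axis, 114 mm below the collar's underside
- figure_blue: small carved husk head, 72 mm wide, 87 mm tall, straw hat with blue band; leave it alone. Origin: centre of its underside
- figure_red: the same carved head with a red hat band; leave it alone. Origin: centre of its underside
- brush: small dusting brush, 160 mm long, lying between rack and stand; leave it alone
- mallet: wooden mallet lying on the table; leave it alone
- bottle: clear water bottle, 62 mm across, 190 mm tall; leave it alone. Origin: centre of its underside
- bowl: brown shell bowl, 110 mm across; leave it alone. Origin: centre of its underside
- cup: blue cup, 80 mm across, 90 mm tall; leave it alone. Origin: centre of its underside
There are look-alikes about, which are no part of the job. Leave any blue look-alike of the spindle alone.

How it is judged (in metres and radians):
On the way, in this order (a step that is already met when the one before it is completed fails the run):
1. the spindle's tip has passed the top bearing (z of spindle_tip in the frame of stand below 0.112 m and horizontal distance between spindle_tip and stand below 0.008 m and angle between spindle's own z axis and vertical below 0.12 rad), for 0.05 s.
2. the spindle's tip has passed through the shell blank (z of spindle_tip in the frame of stand below 0.05 m and horizontal distance between spindle_tip and stand below 0.008 m and angle between spindle's own z axis and vertical below 0.12 rad), for 0.05 s.
At the end, for the whole second after the job is handed in: The spindle stands upright (within 0.05 rad) in the stand, let go and at rest, its collar's underside within 3 mm of the top bearing's face in height and within 4 mm of its centre, which is possible only with the tongue in the slot (z of spindle_collar in the frame of top_bearing between -0.003 and 0.003 m and horizontal distance between spindle_collar and top_bearing below 0.004 m and angle between the z axis of spindle and the z axis of stand, either way round below 0.05 rad and angle between spindle's own z axis and vertical below 0.5 rad and linear speed of spindle below 0.02 m/s and angular speed of spindle below 0.2 rad/s); the robot touches nothing.
It fails at once if the spindle loads the stand with more than 60 N (contact force between spindle and stand above 60 N).
It fails at once if another thing is moved by more than 30 mm (distance of any of reamer, figure_blue, figure_red, brush, mallet, bottle, bowl, cup from where it was at the start of the episode above 0.03 m).
It also fails if it takes over 72 s, if anything falls off the work surface, if the arm or the gripper's body presses on something with over 40 N, if the wrist force passes 120 N, or if a joint passes its speed limit or range.

## Working session

There is one attempt and no reset: what is moved stays moved. The work goes in short steps, Python scripts to look and compute and a tool call to move; the robot and the scene stay as the last step left them, time stands still between calls to the robot, and variables do not carry over. Pictures are saved under pics/ and viewed, about 8 in all and at most 12, crops included, and the job is handed in when it is done.

Besides the shell and the picture viewer there is one more tool, called in YAML: its name, and indented under it one key for each argument. drive_tool: Moves the arm, as the interface text tells. Its arguments: {"type":"object","properties":{"motion":{"type":"array"},"grip":{"type":"number"}},"required":["motion"]}

```bash
mkdir -p pics; ls
python3 - <<'E'
from bench import arm
import cv2,numpy as np
for n in("scene","top"):
    im=arm.get_image(n); cv2.imwrite(f"pics/{n}0.png",im[:,:,::-1]); c=arm.calibration(n); print(n,c)
print(arm.calibration("wrist")); s=arm.read_state(); print(s)
E
```

```text
pics
scene {'K': array([[558.88093224,   0.        , 321.52204034],
       [  0.        , 558.88093224, 236.38806236],
       [  0.        ,   0.        ,   1.        ]]), 'eye': array([1237.72532208, -596.06269239, 1164.5859917 ]), 'attitude': array([0.32092523, 0.1453584 , 0.39961531, 0.84627746])}
top {'K': array([[564.15225027,   0.        , 307.6786052 ],
       [  0.        , 564.15225027, 238.98006375],
       [  0.        ,   0.        ,   1.        ]]), 'eye': array([ 217.21510978,   10.12637784, 1756.55743795]), 'attitude': array([-0.07058899,  0.06507906,  0.7076846 , -0.69997458])}
{'K': array([[403.38334261,   0.        , 314.58955494],
       [  0.        , 403.38334261, 239.74000498],
       [  0.        ,   0.        ,   1.        ]]), 'T_tool_cam': array([[-3.30367142e-04,  3.27493074e-01, -9.44853522e-01,
        -1.43395207e+02],
       [ 9.99999878e-01,  4.56035663e-04, -1.91583749e-04,
        -4.23063100e-01],
       [ 3.68144552e-04, -9.44853469e-01, -3.27493185e-01,
        -8.55551844e+01],
       [ 0.00000000e+00,  0.00000000e+00,  0.00000000e+00,
         1.00000000e+00]])}
{'clock': 0.1, 'joints': array([-9.10394847e-01,  3.85485933e-01,  6.75528320e-03, -4.26172498e-04,
       -1.19399641e+00, -2.58626910e-01]), 'joint_vel': array([-1.11358576e-03,  5.78925728e-04,  3.11511088e-03,  1.10687015e-05,
        4.71982123e-04, -4.36664444e-04]), 'joint_efforts': array([-1.54344452e-04, -3.93320167e+01,  1.88929689e+01,  4.19796690e+00,
       -2.61154608e-03, -5.17250584e-06]), 'position': array([ 244.23216714, -574.7373197 ,  230.32567262]), 'ee_rot': array([-0.14036683,  0.69307478,  0.14171467,  0.69272033]), 'contact_force': array([ 0.32874204, -0.12178574, -0.44539502]), 'wrist_torque': array([-0.00947762, -0.00873803,  0.01864371]), 'gripper_width': 85.44001769434172}
```

View pics/scene0.png

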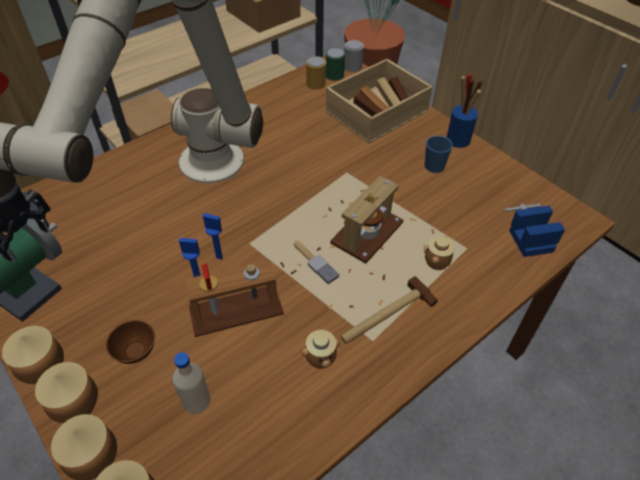

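View pics/top0.png

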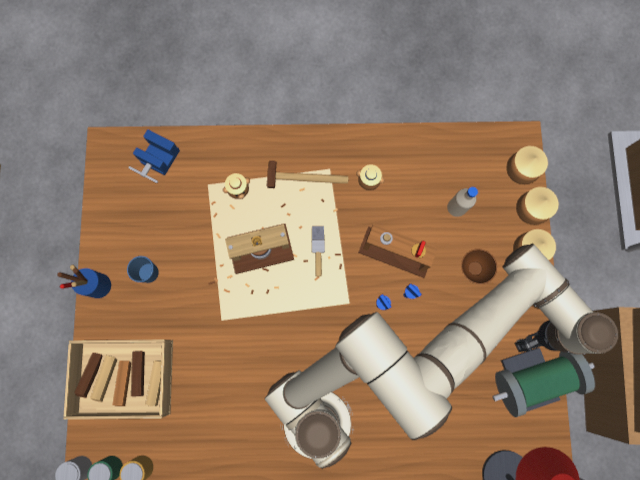

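The scene view shows the red wing at about (207,276), with the brass bearing on the bridge at about (371,198). In the top view the wing is at about (420,248) and the bearing at about (257,240). Next I triangulate both.

```bash
cat > h.py <<'E'
from bench import arm
import cv2,numpy as np
from scipy.spatial.transform import Rotation as R
def cam(name,st=None):
    c=arm.calibration(name)
    if name!="wrist": return c["K"],R.from_quat(c["attitude"]).as_matrix(),np.array(c["eye"])
    st=st or arm.read_state(); T=np.eye(4); T[:3,:3]=R.from_quat(st["ee_rot"]).as_matrix(); T[:3,3]=st["position"]
    M=T@c["T_tool_cam"]; return c["K"],M[:3,:3],M[:3,3]
def ray(C,p):
    K,Rm,e=C; d=Rm@np.array([(p[0]-K[0,2])/K[0,0],-(p[1]-K[1,2])/K[1,1],-1]); return e,d/np.linalg.norm(d)
def onz(C,p,z):
    e,d=ray(C,p); return e+d*(z-e[2])/d[2]
def tri(Cs,ps):
    A=np.zeros((3,3));b=np.zeros(3);L=[]
    for C,p in zip(Cs,ps):
        e,d=ray(C,p);P=np.eye(3)-np.outer(d,d);A+=P;b+=P@e;L.append((P,e))
    x=np.linalg.solve(A,b); return x,[np.linalg.norm(P@(x-e)) for P,e in L]
def proj(C,X):
    K,Rm,e=C; q=Rm.T@(np.asarray(X)-e); return np.array([K[0,0]*q[0]/-q[2]+K[0,2],K[1,1]*-q[1]/-q[2]+K[1,2]])
def redblobs(im):
    h=cv2.cvtColor(im,cv2.COLOR_RGB2HSV); m=(((h[...,0]<5)|(h[...,0]>174))&(h[...,1]>170)&(h[...,2]>60)).astype(np.uint8)
    n,l,s,c=cv2.connectedComponentsWithStats(m); return [(s[i],c[i],cv2.minAreaRect(np.argwhere(l==i)[:,::-1].astype(np.float32))) for i in range(1,n) if s[i][4]>20]
def tooldelta(st,target):
    return R.from_quat(st["ee_rot"]).as_matrix().T@(np.asarray(target)-st["position"])
E
python3 - <<'E'
from h import *
Cs=[cam("scene"),cam("top")]
for n in("scene","top"):
    im=cv2.imread(f"pics/{n}0.png")[:,:,::-1]
    for s,c,r in redblobs(im): print(n,s,c.round(1),r)
print(tri(Cs,[(207,276),(420.5,248)]))
print(tri(Cs,[(371,198),(257,240)]))
print("bearing top",onz(Cs[1],(257,240),135), "scene",onz(Cs[0],(371,198),135))
print("rack hole-collar top",onz(Cs[1],(386.5,239),155),onz(Cs[1],(419,250),135))
# bridge corners
print([onz(Cs[1],p,135).round() for p in[(227,240),(287,226),(292,242),(230,257)]])
s=arm.read_state(); print(R.from_quat(s["ee_rot"]).as_matrix().round(3))
E
```

```text
scene [434   0  17   8  76] [444.2   2.3] ((442.0, 3.5), (7.0, 16.0), 90.0)
scene [  0  72   9  22 126] [ 2.9 82.4] ((4.0, 82.5), (21.0, 8.0), 90.0)
scene [466  74   5  16  39] [467.8  80.5] ((468.0, 81.5), (3.2025146484375, 15.129120826721191), 6.34019136428833)
scene [202 264   9  25  93] [206.2 274.7] ((206.49998474121094, 276.0), (24.947002410888672, 4.447074890136719), 77.47119140625)
top [416 241   9  16  69] [420.1 248.7] ((420.1896667480469, 248.77587890625), (4.270992755889893, 16.526885986328125), 21.801406860351562)
top [ 60 283  11   5  36] [ 65.4 285.2] ((65.09999084472656, 285.20001220703125), (3.2526915073394775, 10.323759078979492), 81.8698959350586)
top [ 516  447   63   33 1576] [546.2 465.8] ((547.0, 463.0), (32.0, 62.0), 90.0)
(array([ 497.24312582, -301.5374657 ,  163.30195076]), [np.float64(0.21795623480656176), np.float64(0.21795623480660664)])
(array([531.13800718, 169.94435953, 139.47889642]), [np.float64(0.8364481129680346), np.float64(0.8364481129680098)])
bearing top [531.48848371 169.70810809 135.        ] scene [528.42929674 174.07518905 135.        ]
rack hole-collar top [ 526.13610146 -206.59789824  155.        ] [ 496.25547824 -302.62693123  135.        ]
[array([533., 258., 135.]), array([572.,  82., 135.]), array([524.,  67., 135.]), array([482., 248., 135.])]
[[-0.001 -0.391  0.92 ]
 [ 0.002  0.92   0.391]
 [-1.     0.002 -0.   ]]
```

drive_tool:
  motion:
    - [-4,15,34,0]
    - [-4,15,34,0]
    - [-4,15,34,0]
    - [-4,15,34,0]
    - [-4,15,34,0]
    - [-4,15,34,0]
    - [-4,15,34,0]
    - [-4,15,34,0]
    - [-4,15,34,0]
    - [-4,18,34,0]

```text
clock: 0.93
position: [498.4, -299.9, 271.1]
ee_rot: [-0.141, 0.693, 0.141, 0.693]
contact_force: [0.5, -0.3, 0.2]
gripper_width: 85.5
```

drive_tool:
  motion:
    - [0,0,0,7.1]
    - [0,0,0,7.1]
    - [0,0,0,7.1]
    - [0,0,0,7.1]
    - [0,0,0,7.1]
    - [0,0,0,7.1]
    - [0,0,0,0]
    - [0,0,0,0]
    - [0,0,0,0]
    - [0,0,0,0]

```text
clock: 1.77
position: [497.4, -301.4, 271.2]
ee_rot: [0.12, 0.697, -0.12, 0.697]
contact_force: [-0.2, 0.3, -0.3]
gripper_width: 85.5
```

Run:
```python
from h import *
s=arm.read_state(); im=arm.get_image("wrist"); cv2.imwrite("pics/w1.png",im[:,:,::-1])
C=cam("wrist",s); print(s["position"],s["joints"],R.from_quat(s["ee_rot"]).as_matrix().round(3))
for b in redblobs(im): print(b, onz(C,b[1],160))
print(proj(C,[497,-301,182.7]))
```

```text
[ 497.44751725 -301.39914747  271.17476454] [-2.66453630e-01  2.85864477e-01 -3.66472722e-02 -7.37951212e-05
 -1.24858256e+00 -1.64434222e+00] [[-0.     0.334  0.943]
 [ 0.     0.943 -0.334]
 [-1.     0.    -0.   ]]
(array([311, 196,  11,   5,  25], dtype=int32), array([316.44, 197.16]), ((316.0, 198.0), (4.0, 10.0), 90.0)) [ 473.11368639 -292.54597504  160.        ]
(array([ 304,  210,   20,   65, 1073], dtype=int32), array([314.22553588, 242.47250699]), ((314.0580139160156, 241.89779663085938), (17.34441566467285, 64.54224395751953), 3.012787342071533)) [ 501.82225738 -304.2372677   160.        ]
[316.57129873 246.16765216]
```

View pics/w1.png

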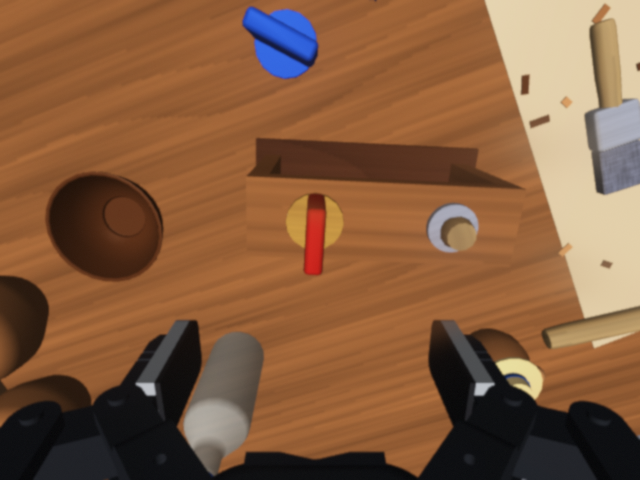

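The wrist view shows the red wing's top face centred at (314,242), tilted about 3°. The brass collar is at (315,222) and the reamer at (455,230).

```bash
cat >> h.py <<'E'
def wing(im,C,z=182.75):
    b=max((b for b in redblobs(im) if b[0][2]<150),key=lambda b:b[0][4]); p=cv2.boxPoints(b[2]); q=np.array([onz(C,x,z) for x in p]); a=q[1]-q[0]; c=q[2]-q[1]
    u=a if np.linalg.norm(a)>np.linalg.norm(c) else c
    return onz(C,b[2][0],z),np.degrees(np.arctan2(u[1],u[0])),np.linalg.norm(a),np.linalg.norm(c)
E
python3 - <<'E'
from h import *
im=cv2.imread("pics/w1.png")[:,:,::-1]; C=cam("wrist"); s=arm.read_state()
w=wing(im,C); print(w, tooldelta(s,w[0]))
print("toolyaw",np.degrees(np.arctan2(-.334,.943)))
h=cv2.cvtColor(im,cv2.COLOR_RGB2HSV); print(h[222,[292,300,335]])
m=((h[...,0]>14)&(h[...,0]<26)&(h[...,1]>150)&(h[...,2]>140)).astype(np.uint8); m[:190]=0;m[260:]=0;m[:,:280]=0;m[:,350:]=0
pts=np.argwhere(m)[:,::-1]; x0,y0=pts.min(0);x1,y1=pts.max(0); print(pts.min(0),pts.max(0),onz(C,((x0+x1)/2,(y0+y1)/2),136),onz(C,(x0,222),136)-onz(C,(x1,222),136))
k=(455,228); print("reamer collar",onz(C,(452.5,228),136))
E
```

```text
(array([ 493.8991228 , -301.54090648,  182.75      ]), np.float64(157.20639620125104), np.float64(41.708610329390154), np.float64(10.287213823290031)) [88.4872722  -1.31226946 -3.29373175]
toolyaw -19.503573232419072
[[ 19 167 199]
 [ 19 167 198]
 [ 19 168 196]]
[285 194] [343 248] [ 494.36338987 -301.78233222  136.        ] [-13.96359968 -39.35612044   0.        ]
reamer collar [ 532.85679407 -209.06942833  136.        ]
```

drive_tool:
  motion:
    - [0,-1.3,-3.3,3.3]
    - [20,0,0,0]
    - [25,0,0,0]
    - [25,0,0,0]
    - [25,0,0,0]
    - [20,0,0,0]
    - [11,0,0,0]
    - [0,0,0,0]
    - [0,0,0,0]

```text
clock: 2.57
position: [494.3, -301.8, 145.6]
ee_rot: [0.14, 0.693, -0.14, 0.693]
contact_force: [-0.5, -0.3, -0.2]
gripper_width: 85.6
```

drive_tool:
  motion:
    - [0,0,0,0]
    - [0,0,0,0]
    - [0,0,0,0]
    - [0,0,0,0]
    - [0,0,0,0]
    - [0,0,0,0]
    - [0,0,0,0]
    - [0,0,0,0]
    - [0,0,0,0]
    - [0,0,0,0]
  grip: 0

```text
clock: 3.4
position: [494.2, -301.5, 145.7]
ee_rot: [0.14, 0.693, -0.14, 0.693]
contact_force: [-0.2, 1.0, 2.9]
gripper_width: 11.2
```

drive_tool:
  motion:
    - [-5,0,0,0]
    - [-12,0,0,0]
    - [-18,0,0,0]
    - [-22,0,0,0]
    - [-22,0,0,0]
    - [-22,0,0,0]
    - [-22,0,0,0]
    - [-22,0,0,0]
    - [-15,0,0,0]
    - [-5,0,0,0]

```text
clock: 4.23
position: [494.5, -302.0, 312.7]
ee_rot: [0.14, 0.692, -0.141, 0.694]
contact_force: [0.4, 0.5, -2.3]
gripper_width: 11.5
```

Run:
```python
from h import *
s=arm.read_state(); im=arm.get_image("wrist"); cv2.imwrite("pics/w2.png",im[:,:,::-1])
print(s["position"],s["joints"],s["contact_force"],s["gripper_width"],R.from_quat(s["ee_rot"]).as_matrix().round(3))
print("to above stand",tooldelta(s,[531.3,170,310]))
```

```text
[ 494.45905684 -301.95876838  312.65030527] [-2.68539994e-01  2.59761484e-01  2.94773003e-02  4.98971771e-04
 -1.33689682e+00 -1.70178662e+00] [ 0.43548935  0.47665205 -2.33271707] 11.50010321042509 [[ 0.003  0.389  0.921]
 [-0.001  0.921 -0.389]
 [-1.    -0.     0.004]]
to above stand [   2.10037082  449.13688645 -149.60282061]
```

View pics/w2.png

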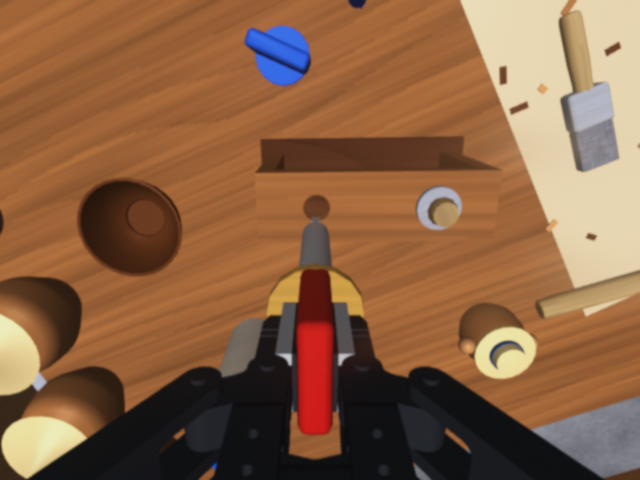

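drive_tool:
  motion:
    - [0,15,-5,0]
    - [0,30,-10,0]
    - [0,38,-13,0]
    - [0,39,-13,0]
    - [0,39,-13,0]
    - [0,39,-13,0]
    - [0,39,-13,0]
    - [0,39,-13,0]
    - [0,39,-13,0]
    - [0,39,-13,0]

```text
clock: 5.12
position: [521.5, 74.5, 308.5]
ee_rot: [0.14, 0.694, -0.141, 0.692]
contact_force: [0.6, -0.9, -1.9]
gripper_width: 11.3
```

drive_tool:
  motion:
    - [0,39,-13,0]
    - [0,30,-10,0]
    - [0,18,-6,0]
    - [0,6,-2,0]
    - [0,0,0,-6]
    - [0,0,0,-6.5]
    - [0,0,0,-6.5]
    - [0,0,0,-6.5]
    - [0,0,0,-6.5]
    - [0,0,0,-6]

```text
clock: 5.95
position: [529.6, 169.5, 308.6]
ee_rot: [-0.095, 0.702, 0.094, 0.7]
contact_force: [0.1, -0.6, -2.6]
gripper_width: 11.3
```

drive_tool:
  motion:
    - [0,0,0,0]
    - [0,0,0,0]
    - [0,0,0,0]

```text
clock: 6.2
position: [530.1, 169.9, 309.6]
ee_rot: [-0.092, 0.702, 0.092, 0.701]
contact_force: [-0.4, 0.6, -2.4]
gripper_width: 11.3
```

Run:
```python
from h import *
s=arm.read_state(); im=arm.get_image("wrist"); cv2.imwrite("pics/w3.png",im[:,:,::-1])
print(s["position"],s["joints"],s["contact_force"],R.from_quat(s["ee_rot"]).as_matrix().round(3))
C=cam("wrist",s); print(proj(C,[531,170,135]), "delta",tooldelta(s,[531,170,310]))
```

```text
[530.06694841 169.94987232 309.55759036] [ 6.01311948e-01  2.23069709e-01 -2.65752971e-02 -2.34426333e-04
 -1.32266188e+00 -1.91095317e+00] [-0.39727881  0.63336394 -2.37605033] [[-0.001 -0.258  0.966]
 [-0.001  0.966  0.258]
 [-1.    -0.    -0.001]]
[315.01341712 212.47115747] delta [-0.44372472 -0.19255845  0.91370343]
```

View pics/w3.png

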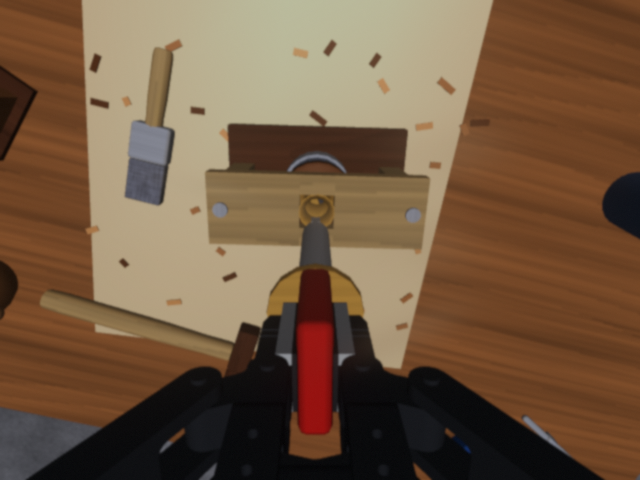

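The wrist view shows the bearing's brass plate centred at about (317,211), and the shaft points straight at it. It agrees with the prediction to about 1 mm. The bridge is about 2° off the tool, so the stand is turned about 13°. I'm starting the descent.

drive_tool:
  motion:
    - [10,1,0,0]
    - [12,0,0,0]
    - [10,0,0,0]
    - [6,0,0,0]
    - [3,0,0,0]
    - [3,0,0,0]
    - [3,0,0,0]
    - [3,0,0,0]
    - [3,0,0,0]
    - [0,0,0,0]

```text
clock: 7.08
position: [529.8, 171.4, 256.8]
ee_rot: [-0.093, 0.701, 0.093, 0.701]
contact_force: [0.3, -0.2, -2.6]
gripper_width: 11.3
```

drive_tool:
  motion:
    - [3,0,0,0]
    - [3,0,0,0]
    - [3,0,0,0]
    - [0,0,0,0]

```text
clock: 7.42
position: [529.7, 171.3, 247.5]
ee_rot: [-0.093, 0.701, 0.093, 0.701]
contact_force: [0.6, 0.2, -2.2]
gripper_width: 11.4
```

drive_tool:
  motion:
    - [4,0,0,0]
    - [4,0,0,0]
    - [4,0,0,0]
    - [4,0,0,0]
    - [4,0,0,0]
    - [4,0,0,0]
    - [4,0,0,0]
    - [0,0,0,0]

```text
clock: 8.08
position: [529.6, 171.3, 219.2]
ee_rot: [-0.093, 0.702, 0.093, 0.7]
contact_force: [0.4, 0.4, -2.7]
gripper_width: 11.3
```

drive_tool:
  motion:
    - [3,0,0,0]
    - [3,0,0,0]
    - [3,0,0,0]
    - [3,0,0,0]
    - [0,0,0,0]

```text
clock: 8.5
position: [529.7, 171.3, 207.5]
ee_rot: [-0.093, 0.701, 0.093, 0.701]
contact_force: [-0.1, -0.4, -3.1]
gripper_width: 11.1
```

drive_tool:
  motion:
    - [3,0,0,0]
    - [3,0,0,0]
    - [3,0,0,0]
    - [3,0,0,0]
    - [0,0,0,0]

```text
clock: 8.92
position: [530.1, 171.4, 195.5]
ee_rot: [-0.093, 0.701, 0.093, 0.701]
contact_force: [1.5, -0.3, -2.4]
gripper_width: 11.0
```

drive_tool:
  motion:
    - [3,0,0,0]
    - [3,0,0,0]
    - [3,0,0,0]
    - [3,0,0,0]
    - [3,0,0,0]
    - [0,0,0,0]

```text
clock: 9.42
position: [530.0, 171.5, 180.4]
ee_rot: [-0.093, 0.701, 0.093, 0.701]
contact_force: [0.4, 0.3, -3.7]
gripper_width: 11.0
```

drive_tool:
  motion:
    - [3,0,0,0]
    - [3,0,0,0]
    - [3,0,0,0]
    - [3,0,0,0]
    - [2,0,0,0]
    - [2,0,0,0]
    - [0,0,0,0]

```text
clock: 10.0
position: [530.0, 171.4, 164.8]
ee_rot: [-0.093, 0.701, 0.093, 0.701]
contact_force: [0.1, -0.4, -3.6]
gripper_width: 11.2
```

drive_tool:
  motion:
    - [1,0,0,0]
    - [1,0,0,0]
    - [0,0,0,0]
    - [0,0,0,0]

```text
clock: 10.33
position: [530.1, 171.5, 163.2]
ee_rot: [-0.093, 0.701, 0.093, 0.701]
contact_force: [0.8, -0.3, -3.4]
gripper_width: 11.3
```

drive_tool:
  motion:
    - [1,0,0,0]
    - [1,0,0,0]
    - [0,0,0,0]

```text
clock: 10.58
position: [530.1, 171.5, 161.2]
ee_rot: [-0.093, 0.701, 0.093, 0.701]
contact_force: [0.7, -0.2, -2.6]
gripper_width: 11.7
```

drive_tool:
  motion:
    - [0.7,0,0,0]
    - [0.7,0,0,0]
    - [0,0,0,0]

```text
clock: 10.83
position: [530.1, 171.4, 159.8]
ee_rot: [-0.093, 0.701, 0.093, 0.701]
contact_force: [-0.3, 0.1, -3.1]
gripper_width: 11.2
```

drive_tool:
  motion:
    - [0.5,0,0,0]
    - [0,0,0,0]
    - [0,0,0,0]

```text
clock: 11.08
position: [530.1, 171.5, 159.4]
ee_rot: [-0.093, 0.701, 0.093, 0.701]
contact_force: [1.0, -0.2, -1.5]
gripper_width: 11.3
```

drive_tool:
  motion:
    - [0.5,0,0,0]
    - [0,0,0,0]
    - [0,0,0,0]

```text
clock: 11.33
position: [530.1, 171.4, 159.1]
ee_rot: [-0.093, 0.701, 0.093, 0.701]
contact_force: [0.2, 0.1, -1.0]
gripper_width: 11.0
```

drive_tool:
  motion:
    - [0.3,0,0,0]
    - [0,0,0,0]
    - [0,0,0,0]

```text
clock: 11.58
position: [530.2, 171.4, 159.0]
ee_rot: [-0.093, 0.701, 0.093, 0.701]
contact_force: [-0.8, 0.4, 1.7]
gripper_width: 11.1
```

drive_tool:
  motion:
    - [0.5,0,0,0]
    - [0,0,0,-2]
    - [0,0,0,-2]
    - [0,0,0,-2]
    - [0,0,0,0]

```text
clock: 12.0
position: [530.3, 171.3, 158.7]
ee_rot: [-0.13, 0.695, 0.13, 0.695]
contact_force: [-1.9, -1.4, 3.6]
gripper_width: 11.3
```

drive_tool:
  motion:
    - [0.3,0,0,-2]
    - [0,0,0,-2]
    - [0,0,0,-2]
    - [0,0,0,0]

```text
clock: 12.33
position: [530.2, 171.3, 157.8]
ee_rot: [-0.166, 0.687, 0.166, 0.687]
contact_force: [-0.1, -1.2, 0.2]
gripper_width: 11.3
```

drive_tool:
  motion:
    - [0.7,0,0,0]
    - [0.5,0,0,0]
    - [0,0,0,0]

```text
clock: 12.58
position: [530.2, 171.3, 156.7]
ee_rot: [-0.166, 0.687, 0.166, 0.687]
contact_force: [0.5, -1.7, 2.1]
gripper_width: 11.5
```

drive_tool:
  motion:
    - [0,0,0,-2]
    - [0.7,0,0,0]
    - [0.7,0,0,0]
    - [0,0,0,0]

```text
clock: 12.92
position: [530.1, 171.3, 154.9]
ee_rot: [-0.178, 0.685, 0.177, 0.684]
contact_force: [0.0, -2.7, -0.2]
gripper_width: 11.1
```

drive_tool:
  motion:
    - [0.7,0,0,0]
    - [0.7,0,0,0]
    - [0.7,0,0,0]
    - [0,0,0,0]

```text
clock: 13.25
position: [530.1, 171.4, 153.1]
ee_rot: [-0.178, 0.684, 0.178, 0.684]
contact_force: [1.1, -1.7, 1.1]
gripper_width: 11.4
```

drive_tool:
  motion:
    - [0.7,0,0,0]
    - [0.7,0,0,0]
    - [0,0,0,0]

```text
clock: 13.5
position: [530.1, 171.4, 151.7]
ee_rot: [-0.178, 0.684, 0.178, 0.684]
contact_force: [0.4, -2.2, 1.8]
gripper_width: 11.3
```

drive_tool:
  motion:
    - [0.4,0,0,0]
    - [0.3,0,0,0]
    - [0,0,0,0]

```text
clock: 13.75
position: [530.1, 171.4, 151.1]
ee_rot: [-0.178, 0.684, 0.178, 0.684]
contact_force: [0.5, -3.1, 2.3]
gripper_width: 11.5
```

drive_tool:
  motion:
    - [0.5,0,0,0]
    - [0.3,0,0,0]
    - [0,0,0,0]
    - [0,0,0,0]

```text
clock: 14.08
position: [530.1, 171.4, 150.7]
ee_rot: [-0.178, 0.684, 0.178, 0.684]
contact_force: [-0.4, -3.5, 5.0]
gripper_width: 11.3
```

drive_tool:
  motion:
    - [0.5,0,0,0]
    - [0,0,0,0]
    - [0,0,0,0]

```text
clock: 14.33
position: [530.2, 171.4, 150.7]
ee_rot: [-0.178, 0.684, 0.178, 0.685]
contact_force: [-1.5, -2.6, 8.1]
gripper_width: 11.1
```

It stops at 150.7 mm, exactly the height predicted for home, with the force rising. I ease off and release.

drive_tool:
  motion:
    - [-0.6,0,0,0]
    - [0,0,0,0]

```text
clock: 14.5
position: [530.2, 171.4, 150.7]
ee_rot: [-0.178, 0.684, 0.178, 0.685]
contact_force: [-0.8, -2.9, 5.2]
gripper_width: 10.9
```

drive_tool:
  motion:
    - [0,0,0,0]
    - [0,0,0,0]
    - [0,0,0,0]
    - [0,0,0,0]
    - [0,0,0,0]
    - [0,0,0,0]
    - [0,0,0,0]
    - [0,0,0,0]
  grip: 60

```text
clock: 15.17
position: [530.1, 171.5, 150.2]
ee_rot: [-0.178, 0.684, 0.178, 0.684]
contact_force: [0.0, 0.7, 0.2]
gripper_width: 60.1
```

drive_tool:
  motion:
    - [-5,0,0,0]
    - [-15,0,0,0]
    - [-20,0,0,0]
    - [-25,0,0,0]
    - [-25,0,0,0]
    - [-20,0,0,0]
    - [-10,0,0,0]
    - [0,0,0,0]
    - [0,0,0,0]
    - [0,0,0,0]

```text
clock: 16.0
position: [529.2, 171.1, 268.6]
ee_rot: [-0.178, 0.686, 0.178, 0.683]
contact_force: [0.4, -0.9, -0.8]
gripper_width: 60.0
```

Run:
```python
from h import *
s=arm.read_state(); im=arm.get_image("wrist"); cv2.imwrite("pics/w4.png",im[:,:,::-1])
C=cam("wrist",s); print(s["position"],s["contact_force"],s["gripper_width"]); print(wing(im,C,187.75))
```

```text
[529.23778191 171.10995915 268.61797228] [ 0.40123058 -0.91960745 -0.80487127] 60.03965914614982
(array([529.03330952, 170.67015235, 187.75      ]), np.float64(29.471180813054424), np.float64(9.838625311145872), np.float64(40.69391313053132))
```

View pics/w4.png

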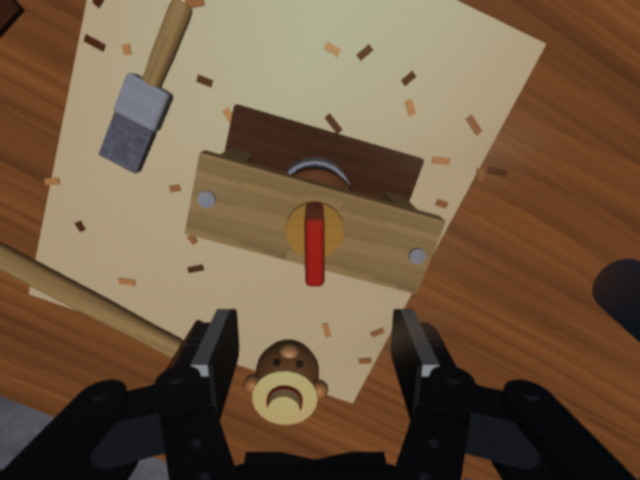

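The collar (315,231) sits flat on the bridge midway between the screws. The wing (315,245) is upright and still, the gripper is clear, and the force reading is about zero. I'm handing in.

```bash
python3 -c "
from bench import arm
print(arm.job_done())"
```

```text
the job is handed in; nothing more can be done
None
```

The spindle is seated in the stand with its tongue in the drive slot, released, and I handed the job in at about 16 s of the 72 s allowed. No verdict comes back from the hand-in.

- **Insertion:** I took the spindle from the rack and lowered it through the top bearing and the shell blank with almost no contact. I felt the disc face at 30 mm and turned the spindle about 14° with light pressure. The tongue dropped in at about 16° in the stand's frame.
- **Loads:** The highest reading I saw was about 8 N, roughly 11 N with the spindle's weight, against the 60 N limit. I only read the force at the end of each move call.
- **Final checks:**
  - The descent stopped at 150.7 mm, the height predicted for the collar flat on the bearing.
  - The last wrist picture shows the wing upright over the bearing and the collar centred on the bridge. The wing's measured centre was within about 1.5 mm of where I released it.
  - The gripper was open and clear, with the force reading near zero.
- **Disagreements and gaps:** A small sideways force of about 3 N built up before release and was gone after it. The wing's top face measured about 41 × 10 mm instead of 44 × 12 mm, probably from blurred edges. I did not measure the other objects again; the ones visible in the wrist pictures looked undisturbed.

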